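# Check the contact grill is cold, then click it shut

## Task

The contact grill was left open after breakfast to cool. Take the surface thermometer out of its rest and press its spring foot gently and flat onto the three ringed check spots on the grill's lower plate, in the order of the dots beside them (one dot, two dots, three dots), holding it still for about a second on each. Then lay the thermometer back in its rest, the same way round, and push the grill lid down until it clicks home on its catch, without disturbing the breakfast things.

Things in the scene. Friction and masses are not known exactly. Their poses are not given: they have to be found in the camera images.
- grill: contact grill, steel and black, fixed; base 220 x 260 mm (its x, y), origin under its centre on the table, x towards the hinge side, z up. The flat black plate, 186 x 222 mm, has its top 72 mm above the table and a raised edge 6 mm high. The front, away from the hinge, carries the spring catch
- spot_1 (a point): check spot with one dot beside it: cream ring mark 30 mm across printed flat on the plate (this point: its centre, on the plate's surface); the spot nearest the hinge, in the middle of the plate's width
- spot_2 (a point): check spot with two dots beside it, same size; front of the plate, on the grill's +y side
- spot_3 (a point): check spot with three dots beside it, same size; front of the plate, on the grill's -y side
- grill_lid (a joint): angle of the grill's lid, rad: 0 shut, 1.57 upright, stops at 1.85. Leaning back past upright it stays open; tipped forward of upright it sinks slowly by its own weight (soft-close hinge) and comes to rest ajar at about 0.055, 12 mm short at the front, on its spring roller catch; pressed down there with 8 to 10 N at the handle it snaps to 0
- lid_hinge (a point): middle of the lid's hinge line, 104 mm from the grill's centre along its x, 88 mm above the table; the line runs along the grill's y. Lid: steel, 211 mm from the hinge line to its front edge, 250 mm wide, 30 mm thick; its outer (top) face lies 23 mm above the hinge line when shut
- lid_top (a point): point on the lid's outer face, 175 mm from the hinge line, mid width; moves with the lid
- lid_handle (a point): middle of the top of the lid's black bow handle, a bar 24 mm x 20 mm and 128 mm long parallel to the hinge line, 247 mm from it; 110 mm above the table when the lid is shut; moves with the lid
- rest: thermometer rest, fixed: black base 150 x 66 x 8 mm, two grey forks 102 mm apart (at x = -60 and +42 mm, 11 mm thick) that hold the handle. Origin under the base on the table, x along the handle to the end over which the foot hangs, z up. Fork floors 58 mm above the table, 30 mm wide; cheeks flare to 43 mm apart at 77 mm
- thermometer: surface thermometer, 160 g: dark handle 122 x 26 x 28 mm with orange ends and a small display on top, bent steel stem down to the foot. Origin at the middle of the grip (handle from x = -72 to +50 mm, mid height), x towards the foot, z up in use. In the rest it lies 72 mm above the rest's origin; its middle, between the forks, is free to be gripped across its 26 mm width
- sensor (a joint): how far the thermometer's spring foot is pushed in, m: 0 free, 0.006 fully in; spring about 0.5 N + 0.5 N per mm; the thermometer reads when it is pushed in by 1.5 mm or more
- foot (a point): centre of the underside of the spring foot, a flat brass disc 16 mm across; 80 mm ahead of and 56 mm below the thermometer's origin when free
- milk_roll: bread roll 76x107x46 mm on the long white plate on the left; leave alone
- croissant: croissant 107x62x37 mm on the same plate; leave alone
- yoghurt: yoghurt tub 72x71x71 mm, origin under it; leave alone
- salt_shaker: salt shaker 44x44x90 mm, origin under it; leave alone
- mandarin: mandarin 55x55x48 mm, origin under it; leave alone

How it is judged:
By the outcome, as a careful person would: the job done as asked, in the order asked, and still so for the second after the job is handed in, with the robot touching nothing.
It also fails if it takes over 72 s, if anything falls off the work surface, if the arm or the gripper's body presses on something with over 40 N, if the wrist force passes 120 N, or if a joint passes its speed limit or range.

## Robot

A 6-joint arm with a two-finger parallel gripper is mounted at the origin on the work surface; the furniture and walls round the work are solid. World frame = base frame: x ahead of the robot, y to its left, z up, the work surface at z = 0. Lengths are in m, angles in rad, forces in N, time in s.
With the tool pointing down it reaches from about 0.35 to 0.975 m from the base axis. Payload 4.9 kg.
Tool frame: the origin (TCP) lies at the very end of the fingers, on their centre line; the grasp point (between the pads) lies 19 mm behind it; x points along the fingers, y is the direction in which the jaws open and shut, and the axes are right-handed (so a half turn about x gives the same grasp; the last joint's range is limited). The gripper opens to 85 mm and grips with 20 to 120 N. Pads are 22 mm wide; open, the fingers measure 114 mm over their backs; the gripper's body (76 mm by 85 mm) begins 54 mm behind the grasp point. The pads swing forward as they close: fully open they stand 13 mm farther back than shut.
Start: joints at [-1.36, 0.053, 1.613, -0, 1.476, -0.119], TCP at [0.202, -0.591, 0.231] pointing down, gripper open.
Joint ranges: [-3.01, 3.01], [-1.01, 2.22], [0.06, 2.58], [-1.02, 4.17], [0.09, 2.62], [-3.14, 3.14]. Speed limits (rad/s): [2.57, 2.57, 3.14, 3.14, 3.14, 3.14].

## Interface

Orientations are given as a unit quaternion [w, x, y, z].
In Python, from plant import manip gives the robot as it stands.
- The arm moves only by the tool play_rows, never from a script. Its argument "plan" is a list of rows, each a list of 5 numbers: the shift along the tool's x, y, z in mm, then the turn about the tool's x in rad, then the closure, from -1 (fully open) to 1 (shut). A call has 1 to 8 rows; each row is the pose to reach, as a shift and turn from the pose commanded when the call began, along the tool's axes at that moment; what a row does not reach only later rows make up. A row lasts 1/8 s, in which the tool goes at most 62.5 mm and 10.7 degrees, less where a joint would pass 70% of its speed; a pose out of reach is approached as far as the arm can. A call with a gripper value outside its range is refused whole. The fingers move at their own pace and stop on an object; the grip force is fixed at half the most. Time passes only in rows, so rows that repeat a pose let the fingers close. It gives the time, the measured TCP pose, the force and the opening at its end, in the units of the state.
- manip.state(): the state, without advancing time (a new reading comes with each control period).
- manip.grab_frame(name): name is "scene" or "top"; returns a dict with "img" (384x512x3 uint8, red, green, blue), "range_z" (384x512 float32, m along the optical axis (not along the pixel's ray), 0 where there is no reading), "fx", "fy", "cx", "cy" (pixels), "k1" (the pictures are not rectified: a ray, as slopes to the right and down, at radius r is drawn at 1 + k1 r^2 times it, then the intrinsics apply), "origin" and "rotation" of the camera in the world. Camera axes: x right, y up, looking along -z (the intrinsics and any distortion apply to the point x, -y, -z); pixel columns grow to the right and rows downward; lengths in m; the calibration is good to about 2 mm. A picture is of the moment at which its call begins.
- manip.job_done(): hands the job in, once; it reports no verdict.
The state is a dict: "time": time; "joint_pos": joint angles; "joint_vel": joint speeds; "joint_efforts": joint torques, N m; "tool_pos": TCP position; "tool_rot": TCP orientation; "contact_force": force on the tool from outside, world axes, zero at the start; "ft_torque": the same for the moment, N m; "gripper_width": opening from 0.0 (shut) to 1.0 (fully open).
Only numpy, scipy, OpenCV 4.12 (cv2) and the standard library are available. Lean on these libraries where they do the work, as an engineer would, in place of code of your own. Each camera call takes 0.05 s, during which the arm holds its last target. There are 200 camera calls.

## Working session

There is one attempt and no reset: what is moved stays moved. The work goes in short steps, Python scripts to look and compute and a tool call to move; the robot and the scene stay as the last step left them, time stands still between calls to the robot, and variables do not carry over. Pictures are saved under pics/ and viewed, about 8 in all and at most 12, crops included, and the job is handed in when it is done.

Besides the shell and the picture viewer there is one more tool, called in YAML: its name, and indented under it one key for each argument. play_rows: Moves the arm, as the interface text tells. Its arguments: {"type":"object","properties":{"plan":{"type":"array"}},"required":["plan"]}

```bash
ls; mkdir -p pics; cat > h.py <<'E'
import numpy as np, cv2, pickle
from plant import manip
def grab(name):
    f=manip.grab_frame(name); pickle.dump(f,open(name+'.pkl','wb')); return f
def load(n): return pickle.load(open(n+'.pkl','rb'))
def rays(f,uv):
    uv=np.array(uv,float).reshape(-1,1,2)
    K=np.array([[f['fx'],0,f['cx']],[0,f['fy'],f['cy']],[0,0,1]])
    return cv2.undistortPoints(uv,K,np.array([f['k1'],0,0,0,0.]))[:,0]
def pts(f,uv,z=None):
    """world points of pixels, by depth or on plane z"""
    s=rays(f,uv); d=np.c_[s[:,0],-s[:,1],-np.ones(len(s))]
    R=np.array(f['rotation']);o=np.array(f['origin'])
    w=d@R.T
    if z is None:
        t=np.array([f['range_z'][int(round(v)),int(round(u))] for u,v in np.array(uv).reshape(-1,2)])
    else: t=(z-o[2])/w[:,2]
    return o+w*t[:,None]
def cloud(f):
    v,u=np.mgrid[:384,:512]; P=pts(f,np.c_[u.ravel(),v.ravel()].astype(float)); P[f['range_z'].ravel()==0]=np.nan
    return P.reshape(384,512,3)
def save(f,n,box=None,k=1):
    im=f['img'][:,:,::-1]
    if box: im=im[box[1]:box[3],box[0]:box[2]]
    cv2.imwrite('pics/'+n,cv2.resize(im,None,fx=k,fy=k,interpolation=cv2.INTER_CUBIC))
E
python3 - <<'E'
from h import *
for n in('scene','top'):
    f=grab(n); print(n,f['origin'],np.round(f['rotation'],3).tolist(),f['fx'],f['k1'])
a=load('scene')['img'];b=load('top')['img']
save(load('scene'),'s1.png',None,1.5);save(load('top'),'t1.png',None,1.5)
print(manip.state())
E
```

```text
pics
scene [-0.4128856  -1.05383146  0.69558145] [0.786, 0.51, -0.201, -0.285] 346.7807923873709 -0.012856330880669493
top [-0.34962198 -0.02749228  1.67785629] [-0.681, -0.173, 0.167, 0.692] 475.69308589547563 -0.09415197127430093
{'time': 0.1, 'joint_pos': array([-1.35998081e+00,  5.32720613e-02,  1.61414566e+00, -3.13489775e-05,
        1.47600389e+00, -1.19012753e-01]), 'joint_vel': array([ 0.00207479, -0.00147756, -0.00401544,  0.0012237 ,  0.00019652,
        0.00078603]), 'joint_efforts': array([-5.34399587e-04, -3.94905889e+01, -3.71364284e+01, -1.22368897e-04,
        3.91806301e-03, -2.28465524e-05]), 'tool_pos': array([ 0.20229174, -0.59076441,  0.2302042 ]), 'tool_rot': array([-0.1154396 , -0.69747192, -0.11673049,  0.6975533 ]), 'contact_force': array([ 0.26678276, -0.94661127, -0.6539764 ]), 'ft_torque': array([ 0.04035142,  0.0024757 , -0.04256987]), 'gripper_width': 1.0017685669710845}
```

```bash
python3 - <<'E'
s=open('h.py').read().replace("R=np.array(f['rotation'])","R=Q(f['rotation'])").replace("def grab","from scipy.spatial.transform import Rotation as Ro\ndef Q(q): return Ro.from_quat(np.roll(q,-1)).as_matrix()\ndef grab",1)
open('h.py','w').write(s)
E
```

```text
(no output)
```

View pics/s1.png

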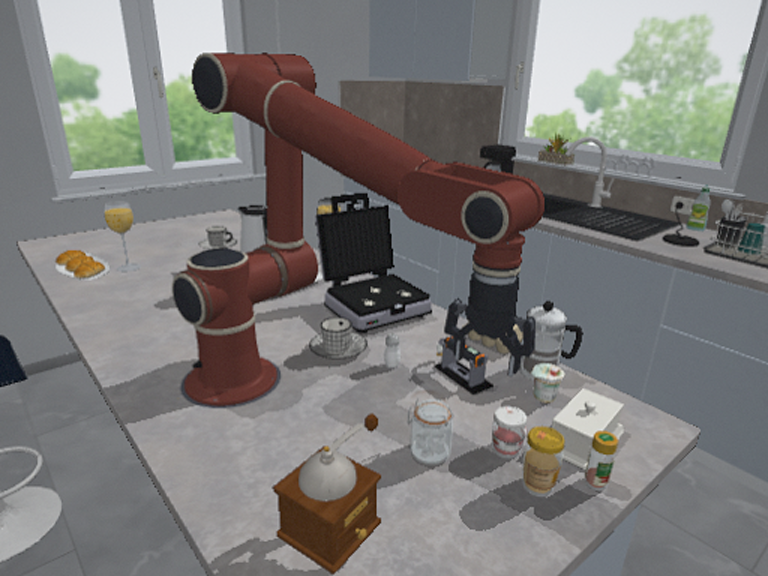

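View pics/t1.png

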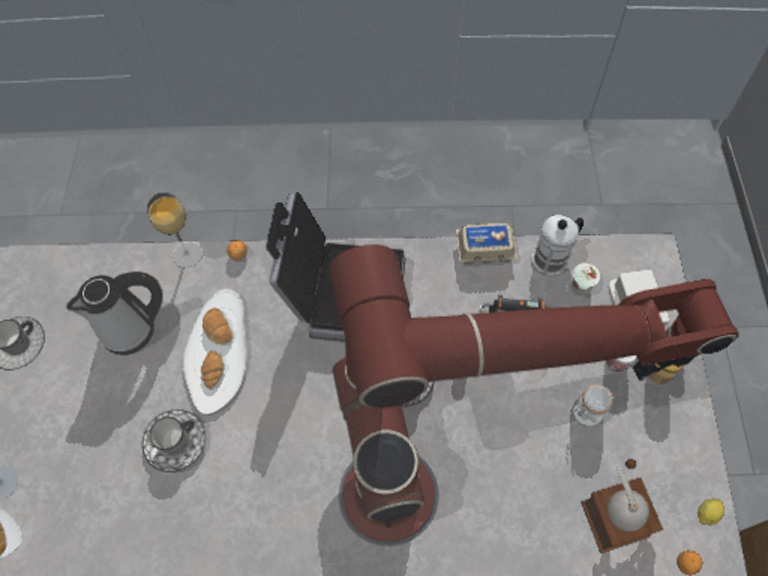

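```bash
python3 - <<'E'
from h import *
f=load('scene'); 
im=f['img'][:,:,::-1]
a=cv2.resize(im[180:225,210:295],None,fx=8,fy=8,interpolation=cv2.INTER_CUBIC)
b=cv2.resize(im[210:265,280:365],None,fx=8,fy=8,interpolation=cv2.INTER_CUBIC)[:,:]
w=max(a.shape[1],b.shape[1])
cv2.imwrite('pics/c1.png',cv2.resize(np.vstack([a,b]),None,fx=.75,fy=.75))
C=cloud(f)
for u,v in [(248,193),(270,195),(246,203),(260,178),(222,155),(260,155),(305,228),(318,235),(300,250),(320,258)]: print(u,v,np.round(C[v,u],3))
g=load('top');D=cloud(g)
for u,v in [(345,203),(360,203),(325,205),(230,195),(220,210),(185,150),(195,195),(262,170),(205,220),(190,160)]: print('top',u,v,np.round(D[v,u],3))
E
```

```text
248 193 [0.513 0.096 0.067]
270 195 [0.579 0.017 0.067]
246 203 [0.436 0.013 0.068]
260 178 [0.635 0.155 0.096]
222 155 [0.448 0.206 0.234]
260 155 [ 1.815  1.524 -0.332]
305 228 [ 0.175 -0.552  0.279]
318 235 [ 0.448 -0.382  0.084]
300 250 [ 0.42  -0.328  0.006]
320 258 [ 0.437 -0.41   0.007]
top 345 203 [ 0.442 -0.33   0.088]
top 360 203 [ 0.442 -0.387  0.086]
top 325 205 [ 0.481 -0.268 -0.006]
top 230 195 [0.159 0.051 0.707]
top 220 210 [0.429 0.138 0.072]
top 185 150 [0.531 0.237 0.33 ]
top 195 195 [0.415 0.211 0.223]
top 262 170 [ 0.233 -0.024  0.693]
top 205 220 [ 0.424  0.203 -0.006]
top 190 160 [0.518 0.225 0.288]
```

View pics/c1.png

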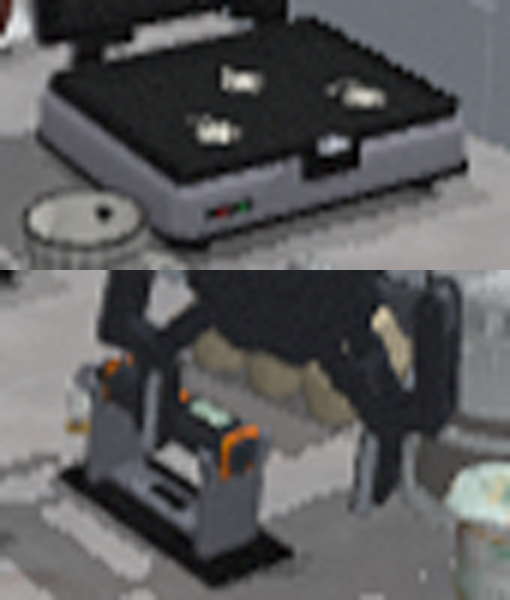

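```bash
cat >> h.py <<'E'
def tool(p,yaw=None,ax=1):
    """tool shift mm (and turn) to world p; yaw = wanted heading (rad) of tool y in the world, mod pi"""
    s=manip.state();R=Q(s['tool_rot']);d=R.T@(np.array(p)-s['tool_pos'])*1000
    t=0
    if yaw is not None:
        c=np.arctan2(R[1,1],R[0,1]); t=-((yaw-c+np.pi/2)%np.pi-np.pi/2)
    print('pos',np.round(s['tool_pos'],4),'F',np.round(s['contact_force'],1),'w',round(s['gripper_width'],3),'t',round(s['time'],2),'shift',np.round(d,1),'turn',round(t,4))
E
python3 - <<'E'
from h import *
s=manip.state();print(np.round(Q(s['tool_rot']),3))
tool([0,-0.55,0.35]); tool([0.44,-0.33,0.2],0)
E
```

```text
[[-0.     0.324 -0.946]
 [ 0.002 -0.946 -0.324]
 [-1.    -0.002 -0.   ]]
pos [ 0.2023 -0.5908  0.2302] F [ 0.3 -0.9 -0.7] w 1.002 t 0.1 shift [-119.6 -104.3  178.2] turn 0
pos [ 0.2023 -0.5908  0.2302] F [ 0.3 -0.9 -0.7] w 1.002 t 0.1 shift [  30.6 -169.7 -309.3] turn -1.241
```

play_rows:
  plan:
    - [-60,0,0,0,-1]
    - [-120,-50,40,0,-1]
    - [-120,-70,80,0,-1]
    - [-120,-90,120,0,-1]
    - [-120,-105,160,0,-1]
    - [-120,-105,180,0,-1]
    - [-120,-105,180,0,-1]

```text
time: 0.98
tool_pos: [-0.0025, -0.5505, 0.3506]
tool_rot: [0.115, 0.698, 0.116, -0.697]
contact_force: [-0.1, -0.6, -0.5]
gripper_width: 1.0
```

```bash
python3 - <<'E'
from h import *
f=grab('top');save(f,'t2.png',(160,110,430,260),2.9)
g=grab('scene'); 
tool([0,0,0])
E
```

```text
pos [-0.001  -0.5504  0.3508] F [-0.3  0.7  0.6] w 1.002 t 1.07 shift [ 351.4 -520.  -179.2] turn 0
```

View pics/t2.png

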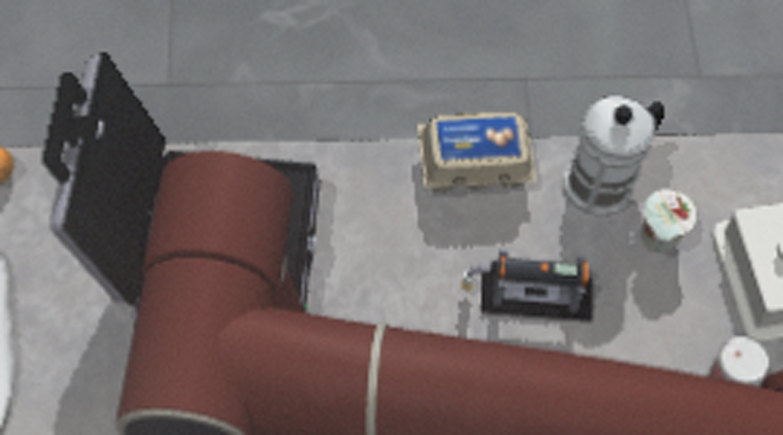

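```bash
python3 - <<'E'
from h import *
f=load('top');g=load('scene')
for n,F in(('top',f),('scene',g)):
    C=cloud(F).reshape(-1,3); m=(C[:,0]>.3)&(C[:,0]<.56)&(C[:,1]<-.2)&(C[:,1]>-.46)
    for lo,hi in((.076,.1),(.005,.016)):
        P=C[m&(C[:,2]>lo)&(C[:,2]<hi)]; 
        if len(P)>10: print(n,lo,len(P),cv2.minAreaRect(P[:,:2].astype(np.float32)),np.round(P.mean(0),4))
k=2.9
def c(u,v): return ((u+.5)/k+160-.5,(v+.5)/k+110-.5)
print('base corners z8',pts(f,[c(482,313),c(592,320)],.008))
print('orange ends top z86',pts(f,[c(502,262),c(588,266)],.086))
print('foot',pts(f,[c(468,281)],.03), 'stem',pts(f,[c(478,270)],.07))
# grill: front edge corners of plate rim z .078, and base
print('rim right edge',pts(f,[c(317,163),c(305,300)],.078))
# scene spots
k2=6
def s(u,v): return ((u+.5)/k2+210-.5,(v+.5)/k2+180-.5)
for nm,p in dict(s1=(240,80),s2=(216,131),s3=(362,95)).items(): print(nm,pts(g,[s(*p)],.072))
print('plate corners rim z78',pts(g,[s(183,183),s(458,102),s(52,78),s(310,20)],.078))
# lid points
C=cloud(f).reshape(-1,3); m=(C[:,0]>.3)&(C[:,0]<.8)&(C[:,1]>.12)&(C[:,1]<.35)&(C[:,2]>.13)
C=C[m&(C[:,2]<.5)];A=np.c_[C[:,0],C[:,2],np.ones(len(C))]
w=np.ones(len(C))>0
for _ in range(6):
    q=np.linalg.lstsq(A[w],C[w,1],rcond=None)[0];r=C[:,1]-A@q;w=abs(r)<.008
print('lid face y=%.3f x+%.3f z+%.3f'%tuple(q),w.sum(),C[:,2].max(),C[C[:,2].argmax()],C[C[:,1].argmax()])
E
```

```text
top 0.076 214 ((0.4462340176105499, -0.33392736315727234), (0.1247929260134697, 0.05492998659610748), 84.39873504638672) [ 0.4446 -0.3359  0.0837]
top 0.005 439 ((0.45514923334121704, -0.3291339576244354), (0.25895386934280396, 0.20883259177207947), 88.56253814697266) [ 0.4476 -0.3343  0.0086]
scene 0.076 151 ((0.4153635501861572, -0.289340078830719), (0.08205546438694, 0.2284318506717682), 24.28862190246582) [ 0.434  -0.336   0.0819]
scene 0.005 330 ((0.42609673738479614, -0.29863637685775757), (0.11629994213581085, 0.2577578127384186), 21.91879653930664) [ 0.4333 -0.3407  0.0096]
base corners z8 [[ 0.42010152 -0.26578698  0.008     ]
 [ 0.40699617 -0.41186325  0.008     ]]
orange ends top z86 [[ 0.45629138 -0.28601303  0.086     ]
 [ 0.44840593 -0.39723535  0.086     ]]
foot [[ 0.45714824 -0.24747267  0.03      ]] stem [[ 0.45328327 -0.25630515  0.07      ]]
rim right edge [[ 0.61494182 -0.04944857  0.078     ]
 [ 0.4103374  -0.03008296  0.078     ]]
s1 [[0.51232848 0.08343192 0.072     ]]
s2 [[0.43941773 0.02061321 0.072     ]]
s3 [[0.56736244 0.00496948 0.072     ]]
plate corners rim z78 [[ 0.36075936 -0.04295975  0.078     ]
 [ 0.60609242 -0.05859453  0.078     ]
 [ 0.39306971  0.16167208  0.078     ]
 [ 0.62707061  0.13509025  0.078     ]]
lid face y=-0.129 x+0.330 z+0.200 1642 0.3413577563724062 [0.47743969 0.26485797 0.34135776] [0.48288784 0.27122531 0.32632856]
```

```bash
python3 - <<'E'
from h import *
tool([0.449,-0.334,0.15],-.091);tool([0.449,-0.334,0.052],-.091)
E
```

```text
pos [-0.001  -0.5504  0.3508] F [-0.3  0.7  0.6] w 1.002 t 1.07 shift [ 201.4  -58.5 -495.7] turn -1.1493
pos [-0.001  -0.5504  0.3508] F [-0.3  0.7  0.6] w 1.002 t 1.07 shift [ 299.4  -58.4 -495.6] turn -1.1493
```

play_rows:
  plan:
    - [0,-7,-60,-0.15,-1]
    - [0,-15,-120,-0.3,-1]
    - [20,-22,-180,-0.45,-1]
    - [40,-30,-240,-0.6,-1]
    - [60,-37,-300,-0.75,-1]
    - [90,-45,-360,-0.9,-1]
    - [120,-52,-420,-1.03,-1]
    - [140,-58,-475,-1.149,-1]

```text
time: 2.08
tool_pos: [0.423, -0.3429, 0.2137]
tool_rot: [0.478, 0.521, 0.478, -0.521]
contact_force: [0.7, -0.8, -0.4]
gripper_width: 0.996
```

```bash
python3 - <<'E'
from h import *
tool([0.449,-0.334,0.12],-.091)
E
```

```text
pos [ 0.423  -0.3429  0.2137] F [ 0.7 -0.8 -0.4] w 0.996 t 2.08 shift [ 93.7  25.2 -11. ] turn 0.0054
```

play_rows:
  plan:
    - [0,0,0,0,-1]
    - [0,0,0,0,-1]

```text
time: 2.33
tool_pos: [0.4213, -0.3446, 0.2149]
tool_rot: [-0.477, -0.522, -0.477, 0.522]
contact_force: [0.1, 0.1, 0.2]
gripper_width: 0.997
```

```bash
python3 - <<'E'
from h import *
tool([0.449,-0.334,0.12],-.091)
f=grab('top');g=grab('scene')
a=cv2.resize(f['img'][150:240,190:380,::-1],None,fx=4,fy=4,interpolation=cv2.INTER_CUBIC)
b=cv2.resize(g['img'][180:225,210:300,::-1],None,fx=5,fy=5,interpolation=cv2.INTER_CUBIC)
o=np.zeros((590,760,3),np.uint8);o[:360]=a;o[362:362+225,:450]=b
cv2.imwrite('pics/c2.png',o)
E
```

```text
pos [ 0.4213 -0.3446  0.2149] F [0.1 0.1 0.2] w 0.997 t 2.33 shift [ 94.8  26.7 -13. ] turn 0.0009
```

View pics/c2.png

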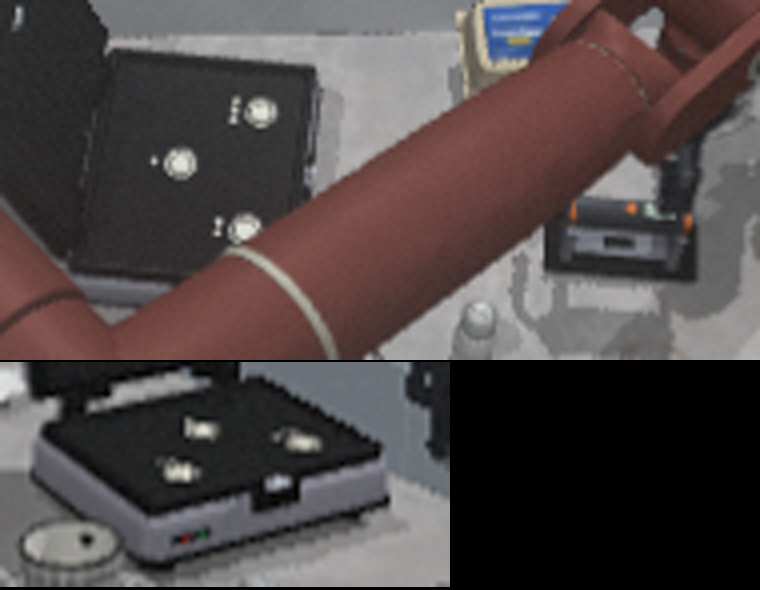

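```bash
python3 - <<'E'
from h import *
f=load('top');g=load('scene')
c=lambda u,v:((u+.5)/4+190-.5,(v+.5)/4+150-.5)
s=lambda u,v:((u+.5)/5+210-.5,(v-362+.5)/5+180-.5)
print(pts(f,[c(181,163),c(244,228),c(261,112)],.072))
print(pts(g,[s(206,430),s(185,471),s(303,442)],.072))
print('rim corners',pts(f,[c(112,50),c(316,68),c(72,268)],.078))
print('base',pts(f,[c(545,273),c(696,280)],.008))
p=pts(f,[c(574,212),c(688,220)],.080);print('orange',p)
# white blobs refine
hsv=f['img'].min(2)
E
```

```text
[[0.51162603 0.08327913 0.072     ]
 [0.44116665 0.02298623 0.072     ]
 [0.56639377 0.00629921 0.072     ]]
[[0.51467619 0.07746448 0.072     ]
 [0.44301797 0.01806094 0.072     ]
 [0.56698659 0.00263205 0.072     ]]
rim corners [[ 0.63621863  0.15289558  0.078     ]
 [ 0.6115605  -0.04798056  0.078     ]
 [ 0.39958766  0.18277427  0.078     ]]
base [[ 0.41894766 -0.26568483  0.008     ]
 [ 0.40867187 -0.41132699  0.008     ]]
orange [[ 0.44831923 -0.28740634  0.08      ]
 [ 0.43791122 -0.39408503  0.08      ]]
```

play_rows:
  plan:
    - [45,25,-11,0.001,-1]
    - [100,25,-11,0.001,-1]
    - [140,25,-11,0.001,-1]
    - [163,25,-11,0.001,-1]
    - [163,25,-11,0.001,-1]
    - [163,25,-11,0.001,-1]

```text
time: 3.18
tool_pos: [0.4469, -0.3382, 0.0538]
tool_rot: [0.477, 0.523, 0.475, -0.523]
contact_force: [0.1, -0.1, 0.1]
gripper_width: 0.998
```

play_rows:
  plan:
    - [0,0,0,0,0.3]
    - [0,0,0,0,0.6]
    - [0,0,0,0,1]
    - [0,0,0,0,1]
    - [0,0,0,0,1]
    - [0,0,0,0,1]
    - [0,0,0,0,1]
    - [0,0,0,0,1]

```text
time: 4.18
tool_pos: [0.4472, -0.3372, 0.0526]
tool_rot: [0.477, 0.523, 0.476, -0.523]
contact_force: [2.2, 1.3, 4.6]
gripper_width: 0.299
```

```bash
python3 - <<'E'
from h import *
tool([0.4475,-0.336,0.052],-.091)
E
```

```text
pos [ 0.4472 -0.3372  0.0526] F [2.2 1.3 4.6] w 0.299 t 4.17 shift [ 0.6  0.2 -1.2] turn -0.0021
```

play_rows:
  plan:
    - [-15,0,0,0,1]
    - [-40,0,0,0,1]
    - [-80,0,0,0,1]
    - [-120,0,0,0,1]
    - [-120,0,0,0,1]
    - [-120,0,0,0,1]

```text
time: 4.92
tool_pos: [0.4453, -0.3359, 0.17]
tool_rot: [-0.475, -0.522, -0.477, 0.523]
contact_force: [0.5, 0.5, -1.8]
gripper_width: 0.295
```

```bash
python3 - <<'E'
from h import *
tool([0.512,0.002,.17],-.091)
f=grab('top');g=grab('scene')
a=cv2.resize(f['img'][140:240,270:390,::-1],None,fx=4,fy=4,interpolation=cv2.INTER_CUBIC)
b=cv2.resize(g['img'][180:270,260:340,::-1],None,fx=4,fy=4,interpolation=cv2.INTER_CUBIC)
o=np.zeros((400,800,3),np.uint8);o[:,:480]=a;o[:360,480:]=b
cv2.imwrite('pics/c3.png',o)
E
```

```text
pos [ 0.4453 -0.3359  0.17  ] F [ 0.5  0.5 -1.8] w 0.295 t 4.92 shift [   0.5   35.1 -342.7] turn -0.0019
```

View pics/c3.png

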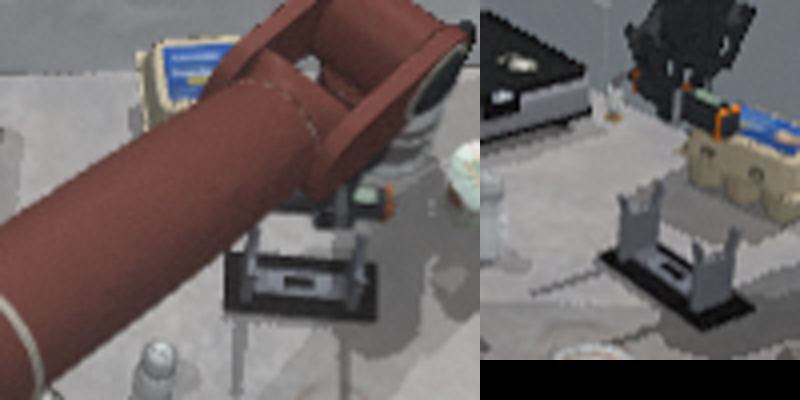

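```bash
python3 - <<'E'
from h import *
g=load('scene')
c=lambda u,v:((u-480+.5)/4+260-.5,(v+.5)/4+180-.5)
print(pts(g,[c(614,119)],.133),pts(g,[c(614,112)],.14))
s=manip.state();R=Q(s['tool_rot']);print(np.round(R,4))
E
```

```text
[[ 0.45262609 -0.25002433  0.133     ]] [[ 0.45270512 -0.24935012  0.14      ]]
[[-0.0038  0.9957 -0.0928]
 [ 0.0034 -0.0928 -0.9957]
 [-1.     -0.0041 -0.003 ]]
```

play_rows:
  plan:
    - [0,2,-25,0,1]
    - [0,6,-75,0,1]
    - [0,10,-130,0,1]
    - [0,15,-185,0,1]
    - [0,20,-240,0,1]
    - [0,24,-290,0,1]
    - [10,27,-325,0,1]
    - [20,28,-337,0,1]

```text
time: 6.02
tool_pos: [0.5045, -0.0021, 0.1496]
tool_rot: [-0.476, -0.521, -0.478, 0.523]
contact_force: [0.3, -0.8, -2.5]
gripper_width: 0.294
```

play_rows:
  plan:
    - [0,0,0,0,1]
    - [5,0,0,0,1]
    - [10,0,0,0,1]
    - [15,0,0,0,1]
    - [15,0,0,0,1]
    - [15,0,0,0,1]

```text
time: 6.78
tool_pos: [0.5057, -0.004, 0.1369]
tool_rot: [0.476, 0.523, 0.476, -0.523]
contact_force: [-0.3, -0.2, -2.5]
gripper_width: 0.295
```

```bash
python3 - <<'E'
from h import *
tool([0.504,-0.003,.109],-.091)
f=grab('top');g=grab('scene')
a=cv2.resize(f['img'][140:240,190:310,::-1],None,fx=4,fy=4,interpolation=cv2.INTER_CUBIC)
b=cv2.resize(g['img'][160:225,205:285,::-1],None,fx=8,fy=8,interpolation=cv2.INTER_CUBIC)
cv2.imwrite('pics/c4.png',b)
cv2.imwrite('pics/c4t.png',a)
E
```

```text
pos [ 0.5057 -0.004   0.1369] F [-0.3 -0.2 -2.5] w 0.295 t 6.78 shift [27.9 -1.8 -0.8] turn -0.0022
```

View pics/c4.png

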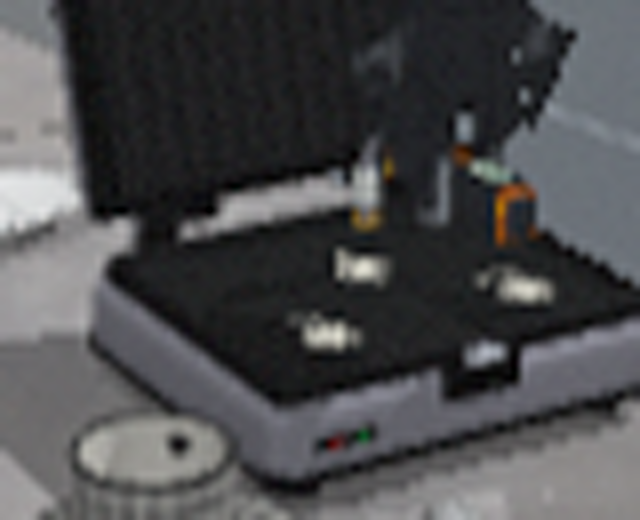

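```bash
python3 - <<'E'
from h import *
g=load('scene')
c=lambda u,v:((u+.5)/8+205-.5,(v+.5)/8+160-.5)
print('foot',pts(g,[c(367,226)],.100),'spot',pts(g,[c(368,268),c(329,334),c(526,290)],.072))
E
```

```text
foot [[0.51103217 0.07612244 0.1       ]] spot [[5.14824018e-01 7.93750293e-02 7.20000000e-02]
 [4.40452258e-01 2.11953255e-02 7.20000000e-02]
 [5.65774595e-01 5.25283522e-04 7.20000000e-02]]
```

View pics/c4t.png

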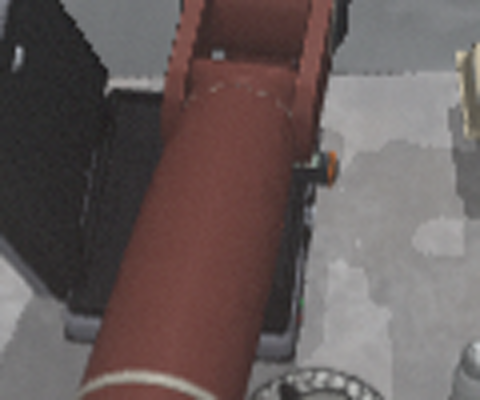

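play_rows:
  plan:
    - [8,2,-3,0,1]
    - [16,2,-3,0,1]
    - [24,2,-3,0,1]
    - [24,2,-3,0,1]
    - [24,2,-3,0,1]

```text
time: 7.5
tool_pos: [0.5079, -0.001, 0.1128]
tool_rot: [0.476, 0.523, 0.476, -0.523]
contact_force: [-0.4, -0.3, -1.2]
gripper_width: 0.299
```

```bash
python3 - <<'E'
from h import *
tool([0.508,-0.001,.106],-.091)
g=grab('scene')
b=cv2.resize(g['img'][172:212,225:285,::-1],None,fx=12,fy=12,interpolation=cv2.INTER_CUBIC)
cv2.imwrite('pics/c5.png',b)
E
```

```text
pos [ 0.5079 -0.001   0.1128] F [-0.4 -0.3 -1.2] w 0.299 t 7.5 shift [ 6.8  0.1 -0.1] turn -0.0021
```

View pics/c5.png

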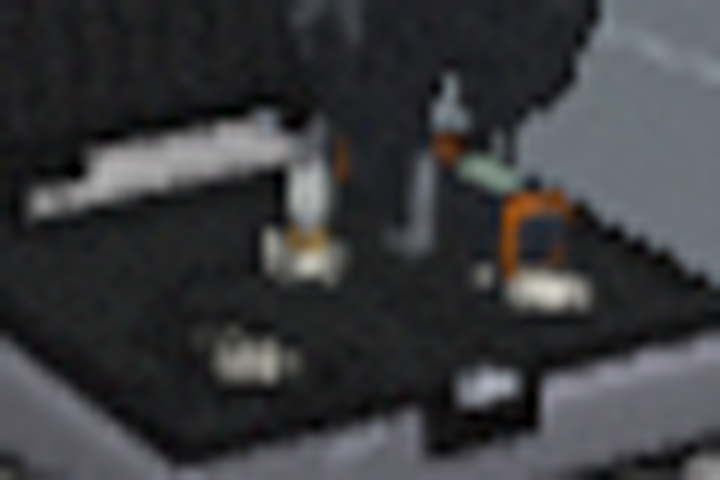

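play_rows:
  plan:
    - [0,-2,4,0,1]
    - [2,-2,4,0,1]
    - [3,-2,4,0,1]
    - [3,-2,4,0,1]

```text
time: 8.05
tool_pos: [0.5054, -0.0048, 0.1096]
tool_rot: [-0.476, -0.523, -0.476, 0.523]
contact_force: [-0.8, -0.0, -1.9]
gripper_width: 0.295
```

```bash
python3 - <<'E'
from h import *
tool([0.508,-0.001,.106],-.091)
g=grab('scene')
b=cv2.resize(g['img'][180:205,235:275,::-1],None,fx=16,fy=16,interpolation=cv2.INTER_CUBIC)
cv2.imwrite('pics/c6.png',b)
E
```

```text
pos [ 0.5054 -0.0048  0.1096] F [-0.8 -0.  -1.9] w 0.295 t 8.05 shift [ 3.6  2.3 -4. ] turn -0.0021
```

View pics/c6.png

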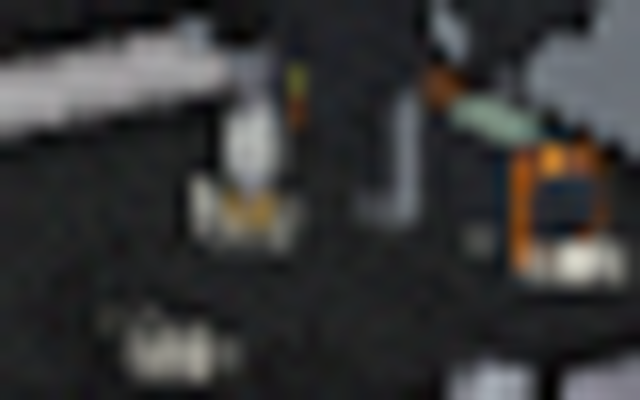

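play_rows:
  plan:
    - [2,0,0,0,1]
    - [4,0,0,0,1]
    - [4,0,0,0,1]
    - [4,0,0,0,1]

```text
time: 8.6
tool_pos: [0.5057, -0.0049, 0.1061]
tool_rot: [0.476, 0.523, 0.476, -0.523]
contact_force: [-0.3, -0.7, -0.4]
gripper_width: 0.295
```

play_rows:
  plan:
    - [1,0,0,0,1]
    - [1,0,0,0,1]
    - [1,0,0,0,1]
    - [1,0,0,0,1]
    - [1,0,0,0,1]
    - [1,0,0,0,1]
    - [1,0,0,0,1]
    - [1,0,0,0,1]

```text
time: 9.6
tool_pos: [0.5056, -0.0048, 0.1049]
tool_rot: [0.476, 0.523, 0.476, -0.523]
contact_force: [0.4, -0.9, -0.1]
gripper_width: 0.296
```

```bash
python3 - <<'E'
from h import *
F=[]
for i in range(4):
    g=manip.grab_frame('scene'); F.append(manip.state()['contact_force'])
print(np.round(F,1))
import pickle; pickle.dump(g,open('scene.pkl','wb'))
s=np.array([.513,.0805]);top=np.array([[.5116,.0833],[.4412,.023],[.5664,.0063]]);sc=np.array([[.5148,.0788],[.4412,.020],[.5662,.0015]])
m=(top+sc)/2;print(m,m-m[0])
for k in (1,2): tool(np.r_[np.array([.5056,-.0049])+(m[k]-m[0]),.105],-.091)
E
```

```text
[[ 1.  -0.6 -0.6]
 [ 1.5 -1.8 -0.2]
 [ 1.1 -0.9  0.9]
 [ 1.7 -0.9 -0.3]]
[[0.5132  0.08105]
 [0.4412  0.0215 ]
 [0.5663  0.0039 ]] [[ 0.       0.     ]
 [-0.072   -0.05955]
 [ 0.0531  -0.07715]]
pos [ 0.5056 -0.0048  0.1048] F [ 1.7 -0.9 -0.3] w 0.294 t 9.8 shift [ -0.2 -66.1  66.1] turn -0.002
pos [ 0.5056 -0.0048  0.1048] F [ 1.7 -0.9 -0.3] w 0.294 t 9.8 shift [-0.2 60.1 72. ] turn -0.002
```

play_rows:
  plan:
    - [-8,0,0,0,1]
    - [-20,0,0,0,1]
    - [-20,-22,22,0,1]
    - [-20,-50,50,0,1]
    - [-20,-66,66,0,1]
    - [-10,-66,66,0,1]
    - [-5,-66,66,0,1]
    - [-5,-66,66,0,1]

```text
time: 10.8
tool_pos: [0.4336, -0.0638, 0.1091]
tool_rot: [-0.476, -0.522, -0.477, 0.523]
contact_force: [-0.7, -0.7, -2.0]
gripper_width: 0.296
```

```bash
python3 - <<'E'
from h import *
tool([.4336,-.0644,.105],-.091)
g=grab('scene')
b=cv2.resize(g['img'][182:212,230:280,::-1],None,fx=14,fy=14,interpolation=cv2.INTER_CUBIC)
cv2.imwrite('pics/c7.png',b)
E
```

```text
pos [ 0.4336 -0.0638  0.1091] F [-0.7 -0.7 -2. ] w 0.296 t 10.8 shift [4.1 0.1 0.6] turn -0.0011
```

View pics/c7.png

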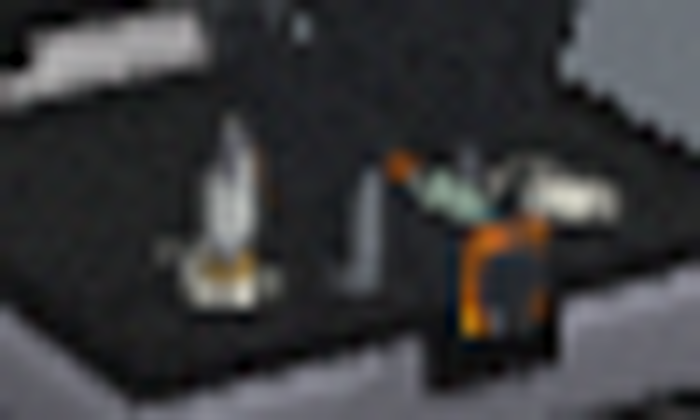

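play_rows:
  plan:
    - [0,-2,3,0,1]
    - [2,-2,3,0,1]
    - [4,-2,3,0,1]
    - [4.5,-2,3,0,1]
    - [4.5,-2,3,0,1]
    - [4.5,-2,3,0,1]
    - [4.5,-2,3,0,1]
    - [4.5,-2,3,0,1]

```text
time: 11.85
tool_pos: [0.4315, -0.0673, 0.1055]
tool_rot: [0.476, 0.523, 0.476, -0.523]
contact_force: [0.3, -1.5, -1.1]
gripper_width: 0.296
```

play_rows:
  plan:
    - [0,0,0,0,1]
    - [0,0,0,0,1]
    - [0,0,0,0,1]
    - [0,0,0,0,1]
    - [0,0,0,0,1]
    - [0,0,0,0,1]
    - [0,0,0,0,1]

```text
time: 12.72
tool_pos: [0.4314, -0.0671, 0.1053]
tool_rot: [0.476, 0.523, 0.476, -0.523]
contact_force: [1.2, -1.4, -0.9]
gripper_width: 0.299
```

```bash
python3 - <<'E'
from h import *
F=[]
for i in range(4):
    g=grab('scene'); F.append(manip.state()['contact_force'])
print(np.round(F,1))
tool([.4335+.1251-.001,-.0665-.0176+.0015,.105],-.091)
b=g['img'][:,:,::-1]
# all in one: crop of foot on spot 2
cv2.imwrite('pics/c8.png',cv2.resize(b[182:212,230:280],None,fx=14,fy=14,interpolation=cv2.INTER_CUBIC))
E
```

```text
[[ 0.7 -1.4  0.2]
 [ 1.3 -0.8 -0.2]
 [ 0.9 -0.1  0.8]
 [ 0.7 -1.2  0.8]]
pos [ 0.4313 -0.0671  0.1053] F [ 0.7 -1.2  0.8] w 0.295 t 12.93 shift [  0.3 127.1   3.7] turn -0.002
```

View pics/c8.png

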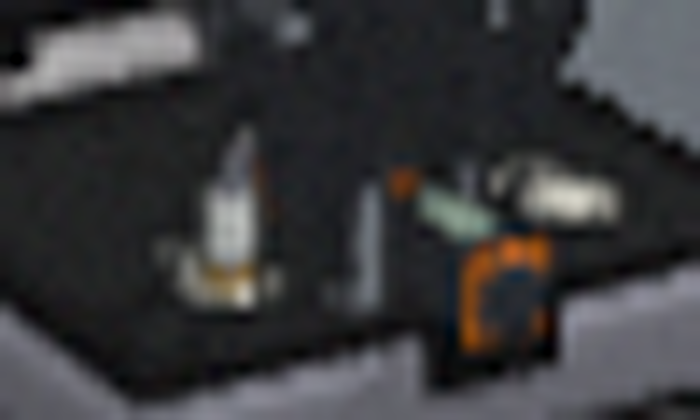

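play_rows:
  plan:
    - [-8,0,0,0,1]
    - [-20,0,0,0,1]
    - [-20,40,1,0,1]
    - [-20,80,3,0,1]
    - [-20,115,4,0,1]
    - [-20,127.5,4,0,1]
    - [-10,127.5,4,0,1]
    - [-5,127.5,4,0,1]

```text
time: 13.92
tool_pos: [0.5562, -0.0826, 0.1088]
tool_rot: [-0.475, -0.522, -0.477, 0.523]
contact_force: [-0.5, 0.3, -2.4]
gripper_width: 0.296
```

```bash
python3 - <<'E'
from h import *
g=grab('scene')
tool([.558,-.083,.105],-.091)
# white/brass extents near spot 3, numerically: brightness rows
im=g['img'][186:206,258:280].astype(int)
print('min channel');print(im.min(2));print('R-B');print(im[:,:,0]-im[:,:,2])
E
```

```text
pos [ 0.5559 -0.0825  0.1083] F [-0.7  0.3 -1.2] w 0.295 t 13.97 shift [3.3 2.2 0.3] turn -0.0021
min channel
[[ 36  30  31  33  31  31  29  26  26  23  81  83  99  78  69  41  30  27
   31  35  33  37]
 [ 35  33  36  36  33  35  35  30  29  21  13  20  82  76  83  49  37  35
   33  34  32  32]
 [ 31  34  28  31  34  35  34  33  31  27  23  68  93  63  82  49  38  39
   32  31  28  28]
 [ 36  35  35  34  34  33  34  33  34  32  37 125 114 141  54  29  35  33
   37  34  29  26]
 [ 33  31  34  33  33  31  33  34  35  29  56 151 147 182  72  20  29  36
   38  34  25  29]
 [ 35  34  34  36  33  36  33  35  35  30  64 149 161 156  63  25  27  24
   32  30  31  29]
 [ 34  33  34  36  30  34  34  33  32  30  69 148 163 139  60  30  28  31
   24  24  31  31]
 [ 33  37  35  34  32  31  32  30  58  59  83 143 149 114  44  32  32  41
   32  25  30  27]
 [ 34  33  35  34  33  33  60  94  67  59  74 113 115  84  60  33  31  33
   31  38  36  27]
 [ 30  35  32  33  33  34  62  98  43  89  54  65  84  81 128  99  47  31
   31  42  53  58]
 [ 33  37  37  29  32  29  26  19  27  96  78  56  87 111 13
[... 2035 characters left out ...]
1   0  -2  -4  -4  -3  -2  -3
   -2  -2  -3  -2]
 [  0   0  -2  -5   0  -1  -3  -2  -1  -2  -2  -3  -2   0  -3  -4  -3  -3
   -2  -1  -2   1]
 [  0  -3   2  -2  -3  -1   4  -4  -1  -3  -1  -2  -4  -4  -3  -3   2   1
    1  -4   3  -1]
 [  1  -2  -4  -2  -3  -1  -4  -2   2  -5  -2  -2   0  -4  -3   1  -5  -2
   -4  -4 -10  -7]
 [ -2  -3  -1  -2  -2  -5  -4  -4  -3  -2  -2   0  -1  -2  -1  -5  -7  -9
   -9  -9 -13 -12]
 [ -2   1   3   1  -4  -7  -9 -11 -12  -9  -5  -6  -5 -11  -8  -9 -11 -13
  -13 -10 -11 -11]
 [ -2  -1   1   0   2  -9  -9 -12  -9  -9  -3   0  -9 -13 -11 -11  -9 -10
  -10  -9  -9  -9]
 [ -2   1  -1  -1  -1  -8  -7  -8  -6  -1  -5  -4 -12 -10 -11 -10  -8  -9
   -8  -8  -9  -8]]
```

play_rows:
  plan:
    - [0,1,0,0,1]
    - [2,1,0,0,1]
    - [4,1,0,0,1]
    - [4,1,0,0,1]
    - [4,1,0,0,1]
    - [4,1,0,0,1]
    - [4,1,0,0,1]
    - [4,1,0,0,1]

```text
time: 14.98
tool_pos: [0.559, -0.0832, 0.1064]
tool_rot: [0.476, 0.523, 0.476, -0.523]
contact_force: [-0.5, 0.1, 0.2]
gripper_width: 0.299
```

play_rows:
  plan:
    - [0,0,0,0,1]
    - [0,0,0,0,1]
    - [0,0,0,0,1]
    - [0,0,0,0,1]
    - [0,0,0,0,1]
    - [0,0,0,0,1]
    - [0,0,0,0,1]

```text
time: 15.85
tool_pos: [0.559, -0.0831, 0.1064]
tool_rot: [0.476, 0.523, 0.476, -0.523]
contact_force: [0.0, -1.6, 0.2]
gripper_width: 0.299
```

```bash
python3 - <<'E'
from h import *
F=[]
for i in range(4):
    g=grab('scene'); F.append(manip.state()['contact_force'])
print(np.round(F,1))
tool([.4472,-.3372,.16],-.0932)
E
```

```text
[[-0.1 -1.5 -0.1]
 [-0.2 -0.4 -0.6]
 [-0.  -1.2 -0.8]
 [ 0.9 -1.1  1. ]]
pos [ 0.559  -0.0831  0.1064] F [ 0.9 -1.1  1. ] w 0.297 t 16.05 shift [-53.7 -87.7 263.4] turn 0.0002
```

play_rows:
  plan:
    - [1,0,0,0,1]
    - [1,0,0,0,1]
    - [1,0,0,0,1]
    - [1,0,0,0,1]
    - [1,0,0,0,1]
    - [1,0,0,0,1]
    - [1,0,0,0,1]
    - [1,0,0,0,1]

```text
time: 17.05
tool_pos: [0.559, -0.0831, 0.1053]
tool_rot: [0.476, 0.523, 0.476, -0.523]
contact_force: [0.3, -0.6, 0.2]
gripper_width: 0.298
```

play_rows:
  plan:
    - [1,0,0,0,1]
    - [1,0,0,0,1]
    - [-10,0,0,0,1]
    - [-40,0,0,0,1]
    - [-60,-15,40,0,1]
    - [-60,-33,95,0,1]
    - [-60,-52,150,0,1]
    - [-60,-70,205,0,1]

```text
time: 18.05
tool_pos: [0.4692, -0.2817, 0.1656]
tool_rot: [0.476, 0.523, 0.476, -0.522]
contact_force: [1.7, -0.2, -2.8]
gripper_width: 0.294
```

```bash
python3 - <<'E'
from h import *
tool([.4472,-.3372,.16],-.0932)
E
```

```text
pos [ 0.4692 -0.2817  0.1656] F [ 1.7 -0.2 -2.8] w 0.294 t 18.05 shift [  5.6 -16.8  57.3] turn 0.0009
```

play_rows:
  plan:
    - [0,-10,35,0,1]
    - [0,-17.5,58,0,1]
    - [0,-17.5,58,0,1]
    - [0,-17.5,58,0,1]

```text
time: 18.55
tool_pos: [0.4475, -0.336, 0.1652]
tool_rot: [0.476, 0.523, 0.477, -0.522]
contact_force: [0.6, -0.2, -2.3]
gripper_width: 0.294
```

```bash
python3 - <<'E'
from h import *
for i in range(3): manip.grab_frame('scene');tool([.4472,-.3372,.053],-.0932)
E
```

```text
pos [ 0.4477 -0.3358  0.1652] F [-0.3  0.5 -1.8] w 0.295 t 18.6 shift [112.2  -0.3   1.5] turn 0.0012
pos [ 0.4478 -0.3358  0.1652] F [ 0.3  0.2 -1.7] w 0.292 t 18.65 shift [112.2  -0.4   1.5] turn 0.0016
pos [ 0.4478 -0.3358  0.1653] F [-0.1 -0.4 -2. ] w 0.292 t 18.7 shift [112.3  -0.5   1.5] turn 0.0017
```

play_rows:
  plan:
    - [30,-0.5,1.5,0,1]
    - [65,-0.5,1.5,0,1]
    - [85,-0.5,1.5,0,1]
    - [95,-0.5,1.5,0,1]
    - [102,-0.5,1.5,0,1]
    - [107,-0.5,1.5,0,1]
    - [110,-0.5,1.5,0,1]
    - [110,-0.5,1.5,0,1]

```text
time: 19.7
tool_pos: [0.4469, -0.3385, 0.0555]
tool_rot: [0.476, 0.523, 0.476, -0.523]
contact_force: [1.8, 0.4, -1.9]
gripper_width: 0.296
```

```bash
python3 - <<'E'
from h import *
for i in range(3): manip.grab_frame('scene');tool([.4472,-.3372,.053],-.0932)
E
```

```text
pos [ 0.4469 -0.3385  0.0557] F [-0.4  0.  -2.1] w 0.296 t 19.75 shift [ 2.7  0.2 -1.3] turn 0.0001
pos [ 0.4469 -0.3385  0.0557] F [ 0.2  0.2 -1.6] w 0.295 t 19.8 shift [ 2.7  0.1 -1.4] turn 0.0001
pos [ 0.447  -0.3386  0.0558] F [ 0.2  0.  -1.8] w 0.296 t 19.85 shift [ 2.8  0.1 -1.4] turn 0.0001
```

Free still; lower the last 3 mm.

play_rows:
  plan:
    - [1,0,-1,0,1]
    - [2,0,-1,0,1]
    - [2.7,0,-1,0,1]
    - [2.7,0,-1,0,1]
    - [2.7,0,-1,0,1]

```text
time: 20.48
tool_pos: [0.4471, -0.3374, 0.0528]
tool_rot: [0.476, 0.523, 0.476, -0.523]
contact_force: [1.2, -0.3, -1.1]
gripper_width: 0.294
```

```bash
python3 - <<'E'
from h import *
for i in range(3): manip.grab_frame('scene');tool([.4472,-.3372,.053],-.0932)
E
```

```text
pos [ 0.4471 -0.3374  0.0528] F [ 1.7 -0.3 -1.2] w 0.298 t 20.52 shift [-0.2  0.1 -0.2] turn 0.0001
pos [ 0.4471 -0.3374  0.0528] F [ 1.3  0.4 -1.1] w 0.295 t 20.57 shift [-0.2  0.1 -0.2] turn 0.0001
pos [ 0.4471 -0.3374  0.0528] F [ 0.8 -0.1 -0.5] w 0.297 t 20.62 shift [-0.2  0.1 -0.2] turn 0.0001
```

Just touching; another 0.5 mm, then release and rise.

play_rows:
  plan:
    - [0.5,0,0,0,1]
    - [0.5,0,0,0,0.3]
    - [0.5,0,0,0,0]
    - [0.5,0,0,0,-0.3]
    - [0.5,0,0,0,-1]
    - [0.5,0,0,0,-1]
    - [0.5,0,0,0,-1]
    - [0.5,0,0,0,-1]

```text
time: 21.62
tool_pos: [0.4468, -0.3373, 0.0521]
tool_rot: [-0.476, -0.523, -0.476, 0.523]
contact_force: [-0.3, 0.4, -0.3]
gripper_width: 1.002
```

play_rows:
  plan:
    - [-20,0,0,0,-1]
    - [-70,0,0,0,-1]
    - [-120,0,0,0,-1]
    - [-180,0,0,0,-1]
    - [-240,0,0,0,-1]
    - [-300,0,0,0,-1]
    - [-340,0,0,0,0]
    - [-340,0,0,0,1]

```text
time: 22.62
tool_pos: [0.4476, -0.338, 0.3992]
tool_rot: [0.48, 0.523, 0.472, -0.522]
contact_force: [-0.4, -0.2, -0.6]
gripper_width: 0.603
```

```bash
python3 - <<'E'
from h import *
f=grab('top');g=grab('scene')
tool([.52,.35,.45])
for n,F in(('top',f),('scene',g)):
    C=cloud(F).reshape(-1,3); m=(C[:,0]>.4)&(C[:,0]<.5)&(C[:,1]<-.23)&(C[:,1]>-.43)
    P=C[m&(C[:,2]>.079)&(C[:,2]<.11)]; print(n,len(P),cv2.minAreaRect(P[:,:2].astype(np.float32)),np.round(P.mean(0),4))
# lid in scene and top: all points in the lid region, in grill frame
h=np.deg2rad(82.5);gx=np.array([np.cos(h),np.sin(h)]);gy=np.array([-gx[1],gx[0]])
for n,F in(('top',f),('scene',g)):
    C=cloud(F).reshape(-1,3);d=C[:,:2]-np.array([.519,.170]);X=d@gx;Y=d@gy
    m=(abs(Y)<.14)&(X>-.05)&(X<.2)&(C[:,2]>.12)&(C[:,2]<.42)
    print(n,m.sum())
    for z in np.arange(.12,.36,.02):
        k=m&(abs(C[:,2]-z)<.01)
        if k.sum()>3: print(round(z,2),k.sum(),'X',np.round(np.percentile(X[k],[2,20,50,80,98]),3),'Y',np.round([Y[k].min(),Y[k].max()],3))
E
```

```text
pos [ 0.4467 -0.3372  0.3932] F [ 0.5  0.1 -0.1] w 0.421 t 22.73 shift [ -57.5    9.3 -690.9] turn 0
top 180 ((0.4515257775783539, -0.3376949429512024), (0.05077516660094261, 0.12298091500997543), 2.1158287525177) [ 0.443  -0.3356  0.0845]
scene 114 ((0.44492307305336, -0.3414652943611145), (0.11926718801259995, 0.02887488529086113), 86.6029052734375) [ 0.4422 -0.35    0.0831]
top 2301
0.12 86 X [0.003 0.005 0.007 0.009 0.027] Y [-0.128  0.128]
0.14 170 X [0.006 0.009 0.011 0.014 0.035] Y [-0.128  0.125]
0.16 175 X [0.011 0.015 0.017 0.02  0.04 ] Y [-0.128  0.127]
0.18 172 X [0.018 0.02  0.023 0.026 0.042] Y [-0.13   0.126]
0.2 192 X [0.023 0.026 0.028 0.031 0.05 ] Y [-0.127  0.125]
0.22 184 X [0.029 0.032 0.034 0.037 0.058] Y [-0.124  0.125]
0.24 206 X [0.035 0.038 0.04  0.043 0.06 ] Y [-0.127  0.125]
0.26 198 X [0.041 0.044 0.046 0.049 0.064] Y [-0.128  0.127]
0.28 428 X [0.047 0.052 0.059 0.074 0.082] Y [-0.13   0.126]
0.3 178 X [0.054 0.059 0.065 0.074 0.079] Y [-0.123  0.118]
0.32 197 X [0.041 0.057 0.076 0.084 0.096] Y [-0.067  0.064]
0.34 115 X [0.077 0.081 0.086 0.091 0.095] Y [-0.062  0.061]
scene 2048
0.12 102 X [-0.001  0.003  0.006  0.01   0.015] Y [-0.128  0.123]
0.14 213 X [0.002 0.008 0.011 0.014 0.021] Y [-0.129  0.123]
0.16 223 X [0.007 0.013 0.017 0.021 0.03 ] Y [-0.128  0.122]
0.18 212 X [0.014 0.019 0.022 0.026 0.036] Y [-0.126  0.121]
0.2 217 X [0.021 0.024 0.028 0.032 0.039] Y [-0.133  0.123]
0.22 212 X [0.026 0.031 0.034 0.037 0.043] Y [-0.131  0.122]
0.24 222 X [0.032 0.036 0.039 0.043 0.048] Y [-0.128  0.122]
0.26 224 X [0.037 0.042 0.045 0.049 0.056] Y [-0.132  0.122]
0.28 225 X [0.043 0.049 0.052 0.056 0.071] Y [-0.129  0.122]
0.3 73 X [0.035 0.064 0.072 0.077 0.087] Y [-0.069  0.06 ]
0.32 122 X [0.039 0.072 0.076 0.08  0.087] Y [-0.067  0.061]
```

```bash
python3 - <<'E'
from h import *
C=cloud(load('top')).reshape(-1,3)
m=(C[:,0]>.3)&(C[:,0]<.8)&(C[:,1]>.29)&(C[:,1]<.6)
for z in(.03,.08,.12,.16,.2,.24,.28):
    k=m&(abs(C[:,2]-z)<.02); 
    if k.sum()>2: print(z,k.sum(),np.round([C[k,0].min(),C[k,0].max(),C[k,1].min(),C[k,1].max()],3))
for X,z in((.17,.44),(.17,.295),(.115,.295),(-.015,.295)):
    tool([.519+.1305*X,.170+.9914*X,z],np.deg2rad(-7.5))
E
```

```text
0.03 928 [0.3   0.693 0.344 0.6  ]
0.08 65 [0.45  0.663 0.545 0.6  ]
0.12 52 [0.458 0.657 0.545 0.588]
0.16 96 [0.461 0.66  0.507 0.581]
0.2 446 [0.448 0.706 0.504 0.6  ]
0.24 191 [0.454 0.702 0.506 0.6  ]
pos [ 0.4467 -0.3372  0.3932] F [ 0.5  0.1 -0.1] w 0.421 t 22.73 shift [ -47.5   31.4 -681.5] turn 0.038
pos [ 0.4467 -0.3372  0.3932] F [ 0.5  0.1 -0.1] w 0.421 t 22.73 shift [  97.5   31.2 -681.7] turn 0.038
pos [ 0.4467 -0.3372  0.3932] F [ 0.5  0.1 -0.1] w 0.421 t 22.73 shift [  97.6   29.1 -626.7] turn 0.038
pos [ 0.4467 -0.3372  0.3932] F [ 0.5  0.1 -0.1] w 0.421 t 22.73 shift [  97.7   24.2 -496.8] turn 0.038
```

play_rows:
  plan:
    - [-30,3,-30,0.01,1]
    - [-60,5,-75,0.02,1]
    - [-60,7,-125,0.03,1]
    - [-60,9,-175,0.038,1]
    - [-60,11,-225,0.038,1]
    - [-60,14,-275,0.038,1]
    - [-60,16,-325,0.038,1]
    - [-60,18,-375,0.038,1]

```text
time: 23.72
tool_pos: [0.499, 0.0361, 0.4498]
tool_rot: [-0.465, -0.531, -0.467, 0.533]
contact_force: [0.6, 0.1, 0.1]
gripper_width: -0.002
```

```bash
python3 - <<'E'
from h import *
for X,z in((.17,.44),(.17,.295)):
    tool([.519+.1305*X,.170+.9914*X,z],np.deg2rad(-7.5))
E
```

```text
pos [0.499  0.0361 0.4498] F [0.6 0.1 0.1] w -0.002 t 23.73 shift [   9.7    2.3 -305.4] turn -0.0002
pos [0.499  0.0361 0.4498] F [0.6 0.1 0.1] w -0.002 t 23.73 shift [ 154.7    2.8 -305.4] turn -0.0002
```

play_rows:
  plan:
    - [0,0,-50,0,1]
    - [0,1,-100,0,1]
    - [0,1,-150,0,1]
    - [0,2,-200,0,1]
    - [0,2,-250,0,1]
    - [0,2,-295,0,1]
    - [5,2,-305,0,1]
    - [50,2,-305,0,1]

```text
time: 24.72
tool_pos: [0.542, 0.3372, 0.4039]
tool_rot: [0.467, 0.533, 0.466, -0.53]
contact_force: [0.4, -0.2, -0.1]
gripper_width: -0.003
```

play_rows:
  plan:
    - [40,0,0,0,1]
    - [80,0,0,0,1]
    - [105,0,0,0,1]
    - [105,0,0,0,1]
    - [105,0,0,0,1]

```text
time: 25.35
tool_pos: [0.5417, 0.3361, 0.298]
tool_rot: [0.466, 0.532, 0.466, -0.532]
contact_force: [0.0, -0.2, 0.9]
gripper_width: 0.001
```

```bash
python3 - <<'E'
from h import *
for X,z in((.17,.295),(.115,.295),(-.015,.295)):
    tool([.519+.1305*X,.170+.9914*X,z],np.deg2rad(-7.5))
E
```

```text
pos [0.5417 0.3361 0.298 ] F [ 0.  -0.2  0.9] w 0.001 t 25.35 shift [ 3.  -0.8 -2.4] turn -0.0007
pos [0.5417 0.3361 0.298 ] F [ 0.  -0.2  0.9] w 0.001 t 25.35 shift [ 3.  -0.8 52.6] turn -0.0007
pos [0.5417 0.3361 0.298 ] F [ 0.  -0.2  0.9] w 0.001 t 25.35 shift [  3.   -0.7 182.6] turn -0.0007
```

Now push toward −y (tool +z), slowly at contact.

play_rows:
  plan:
    - [3,0,20,0,1]
    - [3,0,40,0,1]
    - [3,0,50,0,1]
    - [3,0,60,0,1]
    - [3,0,70,0,1]
    - [3,0,80,0,1]
    - [3,0,90,0,1]
    - [3,0,100,0,1]

```text
time: 26.35
tool_pos: [0.5296, 0.2401, 0.3034]
tool_rot: [0.467, 0.536, 0.467, -0.527]
contact_force: [-7.6, 7.9, 27.0]
gripper_width: -0.0
```

play_rows:
  plan:
    - [0,0,-15,0,1]
    - [0,0,-30,0,1]
    - [0,0,-40,0,1]
    - [0,0,-40,0,1]

```text
time: 26.85
tool_pos: [0.5332, 0.2777, 0.2927]
tool_rot: [-0.466, -0.531, -0.467, 0.532]
contact_force: [-0.3, 0.0, -0.4]
gripper_width: -0.005
```

```bash
python3 - <<'E'
from h import *
g=grab('scene');f=grab('top')
tool([.519+.1305*.12,.170+.9914*.12,.312],np.deg2rad(-7.5))
h=np.deg2rad(82.5);gx=np.array([np.cos(h),np.sin(h)]);gy=np.array([-gx[1],gx[0]])
C=cloud(g).reshape(-1,3);d=C[:,:2]-np.array([.519,.170]);X=d@gx;Y=d@gy
m=(abs(Y)<.12)&(X>-.1)&(X<.1)
for z in np.arange(.16,.36,.04):
    k=m&(abs(C[:,2]-z)<.01)
    if k.sum()>3: print(round(z,2),k.sum(),'X',np.round(np.percentile(X[k],[2,20,50,80,98]),3))
E
```

```text
pos [0.5333 0.2772 0.2932] F [ 0.6 -0.   0. ] w 0.001 t 26.95 shift [-18.8  -0.3 -11.8] turn 0.0003
0.16 196 X [0.007 0.011 0.015 0.018 0.022]
0.2 205 X [0.018 0.022 0.025 0.029 0.039]
0.24 205 X [0.029 0.033 0.036 0.04  0.045]
0.28 227 X [0.039 0.045 0.049 0.053 0.069]
0.32 119 X [0.035 0.067 0.071 0.075 0.082]
```

play_rows:
  plan:
    - [-20,0,-10,0,1]
    - [-20,0,0,0,1]
    - [-20,0,8,0,1]
    - [-20,0,16,0,1]
    - [-20,0,24,0,1]
    - [-20,0,32,0,1]
    - [-20,0,40,0,1]

```text
time: 27.82
tool_pos: [0.5282, 0.2366, 0.3139]
tool_rot: [-0.466, -0.532, -0.466, 0.532]
contact_force: [-0.2, 1.8, 0.5]
gripper_width: -0.002
```

play_rows:
  plan:
    - [0,0,10,0,1]
    - [0,0,20,0,1]
    - [0,0,30,0,1]
    - [0,0,40,0,1]

```text
time: 28.32
tool_pos: [0.523, 0.197, 0.3141]
tool_rot: [-0.466, -0.532, -0.466, 0.532]
contact_force: [0.1, 0.4, 0.7]
gripper_width: 0.004
```

play_rows:
  plan:
    - [0,0,10,0,1]
    - [0,0,20,0,1]
    - [0,0,30,0,1]
    - [0,0,40,0,1]
    - [0,0,50,0,1]
    - [0,0,50,0,1]

```text
time: 29.08
tool_pos: [0.5166, 0.1474, 0.3142]
tool_rot: [0.466, 0.532, 0.466, -0.532]
contact_force: [1.2, 0.6, 0.8]
gripper_width: 0.004
```

```bash
cat > lid.py <<'E'
from h import *
f=grab('scene')
tool([.0,0,.0])
h=np.deg2rad(82.5);gx=np.array([np.cos(h),np.sin(h)]);gy=np.array([-gx[1],gx[0]])
for n in ('scene',):
    C=cloud(load(n)).reshape(-1,3);d=C[:,:2]-np.array([.519,.170]);X=d@gx;Y=d@gy
    m=(abs(Y)<.12)&(X>-.27)&(X<.1)
    for z in np.arange(.08,.36,.04):
        k=m&(abs(C[:,2]-z)<.02)
        if k.sum()>3: print(round(z,2),k.sum(),'X',np.round(np.percentile(X[k],[2,20,50,80,98]),3))
E
python3 lid.py
```

```text
pos [0.5166 0.1478 0.3142] F [-0.4  0.1  0.5] w -0.0 t 29.12 shift [ 314.1 -492.8  214.4] turn 0
0.08 1212 X [-0.209 -0.173 -0.1   -0.02  -0.002]
0.12 311 X [-0.026 -0.022 -0.018 -0.013 -0.007]
0.16 331 X [-0.04  -0.034 -0.03  -0.026 -0.014]
0.2 353 X [-0.051 -0.047 -0.043 -0.039 -0.027]
0.24 360 X [-0.064 -0.06  -0.055 -0.051 -0.042]
0.28 383 X [-0.092 -0.066 -0.062 -0.056 -0.042]
0.32 206 X [-0.077 -0.069 -0.065 -0.059 -0.026]
```

play_rows:
  plan:
    - [-40,0,-5,0,1]
    - [-80,0,0,0,1]
    - [-106,0,30,0,1]
    - [-106,0,80,0,1]
    - [-106,0,130,0,1]
    - [-106,0,180,0,1]
    - [-106,0,225,0,1]
    - [-106,0,225,0,1]

```text
time: 30.12
tool_pos: [0.487, -0.0769, 0.42]
tool_rot: [-0.465, -0.533, -0.465, 0.533]
contact_force: [0.4, -0.3, -1.1]
gripper_width: -0.004
```

```bash
python3 lid.py;  python3 -c "
from h import *
tool([.487,-.075,.13],np.deg2rad(-7.5))"
```

```text
pos [ 0.4872 -0.0756  0.4201] F [-0.3  0.2 -0.2] w 0.002 t 30.18 shift [ 420.1 -492.9  -10. ] turn 0
0.08 1080 X [-0.21  -0.179 -0.115 -0.045 -0.008]
0.12 55 X [-0.127 -0.099 -0.068 -0.039 -0.003]
0.16 277 X [-0.218 -0.192 -0.186 -0.162 -0.099]
0.2 209 X [-0.232 -0.227 -0.221 -0.18  -0.167]
pos [ 0.4872 -0.0756  0.4201] F [-0.3  0.2 -0.2] w 0.002 t 30.18 shift [ 2.901e+02 -2.000e-01 -4.000e-01] turn -0.0022
```

play_rows:
  plan:
    - [0,0,0,0,1]
    - [0,0,0,0,1]
    - [30,0,0,0,1]
    - [80,0,0,0,1]
    - [130,0,0,0,1]
    - [180,0,0,0,1]
    - [230,0,0,0,1]
    - [265,0,0,0,1]

```text
time: 31.18
tool_pos: [0.4863, -0.0736, 0.1524]
tool_rot: [-0.466, -0.531, -0.467, 0.532]
contact_force: [0.4, 0.4, -0.2]
gripper_width: -0.001
```

```bash
cat > lid2.py <<'E'
from h import *
f=grab('scene');t=grab('top')
tool([.487,-.075,.110])
h=np.deg2rad(82.5);gx=np.array([np.cos(h),np.sin(h)]);gy=np.array([-gx[1],gx[0]])
for n in ('scene','top'):
    C=cloud(load(n)).reshape(-1,3);d=C[:,:2]-np.array([.519,.170]);X=d@gx;Y=d@gy
    m=(abs(Y)<.12)&(X>-.20)&(X<-.02)&(C[:,2]>.09)&(C[:,2]<.16)
    if m.sum()>50:
        q=np.polyfit(X[m],C[m,2],1);r=C[:,2]-np.polyval(q,X);m&=abs(r)<.008;q=np.polyfit(X[m],C[m,2],1)
        print(n,m.sum(),'angle',round(-np.arctan(q[0]),4),'z at -.175',round(np.polyval(q,-.175),4))
E
python3 lid2.py
```

```text
pos [ 0.4841 -0.073   0.1501] F [-1.  -0.4 -0.1] w 0.0 t 31.27 shift [40.1  3.5  1.7] turn 0
scene 687 angle 0.0433 z at -.175 0.1166
top 1229 angle 0.0874 z at -.175 0.1247
```

play_rows:
  plan:
    - [8,3,2,0,1]
    - [16,3,2,0,1]
    - [22,3,2,0,1]
    - [24,3,2,0,1]
    - [26,3,2,0,1]
    - [28,3,2,0,1]
    - [28,3,2,0,1]
    - [28,3,2,0,1]

```text
time: 32.28
tool_pos: [0.49, -0.0773, 0.1272]
tool_rot: [0.466, 0.532, 0.466, -0.532]
contact_force: [-0.3, 0.4, 0.2]
gripper_width: 0.004
```

play_rows:
  plan:
    - [2,-2,-2,0,1]
    - [4,-2,-2,0,1]
    - [6,-2,-2,0,1]
    - [8,-2,-2,0,1]
    - [8,-2,-2,0,1]

```text
time: 32.9
tool_pos: [0.4881, -0.0753, 0.1194]
tool_rot: [-0.466, -0.531, -0.466, 0.532]
contact_force: [-1.8, -1.2, 2.6]
gripper_width: -0.003
```

play_rows:
  plan:
    - [2,0,0,0,1]
    - [4,0,0,0,1]
    - [6,0,0,0,1]
    - [8,0,0,0,1]
    - [9,0,0,0,1]
    - [10,0,0,0,1]
    - [10,0,0,0,1]

```text
time: 33.78
tool_pos: [0.4881, -0.0749, 0.1099]
tool_rot: [-0.466, -0.532, -0.466, 0.532]
contact_force: [-3.7, 0.9, 5.6]
gripper_width: -0.004
```

```bash
python3 lid2.py
```

```text
pos [ 0.4881 -0.0749  0.1099] F [-3.5  1.9  5.6] w 0.001 t 33.88 shift [-0.1 -1.1  0.2] turn 0
scene 653 angle -0.006 z at -.175 0.1071
top 1305 angle 0.0298 z at -.175 0.1145
```

play_rows:
  plan:
    - [1,0,0,0,1]
    - [2,0,0,0,1]
    - [3,0,0,0,1]
    - [3,0,0,0,1]

```text
time: 34.38
tool_pos: [0.4883, -0.075, 0.1097]
tool_rot: [-0.466, -0.531, -0.467, 0.532]
contact_force: [-11.0, 4.2, 20.4]
gripper_width: 0.002
```

play_rows:
  plan:
    - [-10,0,0,0,1]
    - [-50,0,0,0,1]
    - [-100,0,0,0,1]
    - [-150,0,0,0,1]
    - [-200,0,0,0,1]
    - [-240,0,0,0,1]
    - [-240,0,0,0,1]
    - [-240,0,0,0,1]

```text
time: 35.38
tool_pos: [0.488, -0.075, 0.3451]
tool_rot: [-0.466, -0.531, -0.467, 0.532]
contact_force: [-0.7, 0.6, -0.8]
gripper_width: -0.001
```

```bash
python3 lid2.py; python3 - <<'E'
from h import *
for n in('top','scene'):
    C=cloud(load(n)).reshape(-1,3); m=(C[:,0]>.4)&(C[:,0]<.5)&(C[:,1]<-.23)&(C[:,1]>-.43)
    P=C[m&(C[:,2]>.079)&(C[:,2]<.11)]
    if len(P)>5: print(n,len(P),cv2.minAreaRect(P[:,:2].astype(np.float32)),np.round(P.mean(0),4))
    d=C[:,:2]-np.array([.487,-.075]);k=(abs(d)<[.04,.008]).all(1)&(C[:,2]>.06)&(C[:,2]<.2)
    print('handle z',np.round(np.percentile(C[k,2],[20,50,80]),4) if k.any() else None)
E
```

```text
pos [ 0.4876 -0.0749  0.3439] F [ 0.4  0.1 -0.7] w 0.002 t 35.48 shift [2.339e+02 2.000e-01 3.000e-01] turn 0
scene 849 angle -0.0059 z at -.175 0.1072
top 703 angle 0.0477 z at -.175 0.1173
top 179 ((0.4445186257362366, -0.33545103669166565), (0.03551645949482918, 0.12841852009296417), 0.38178715109825134) [ 0.4429 -0.3363  0.085 ]
handle z [0.1042 0.1069 0.1104]
scene 115 ((0.4446145296096802, -0.3404221534729004), (0.11792994290590286, 0.027485786005854607), 86.8734359741211) [ 0.4426 -0.3478  0.0828]
handle z [0.0946 0.1025 0.1051]
```

```bash
python3 -c "
from plant import manip
print(manip.job_done())"
```

```text
the job is handed in; nothing more can be done
None
```

I pressed the thermometer onto spots 1, 2 and 3 in that order and laid it back in its rest the same way round. I then tipped the lid over and pressed it shut. The job was handed in at about 35 s of the 72 s allowed.

**Presses:** Each spot was held for at least 1 s at roughly 2 N. I judged the foot to be pushed in 2–4 mm, from force and height, as the thermometer's reading cannot be seen. The scene-camera pictures showed the foot inside each ring, within a few mm of centre.

**Lid:** It met a hard stop at 20 N with the handle at 110 mm, its shut height. After I let go, the scene camera still put it at about 0 rad (−0.006).

**Thermometer:** After release, both cameras placed it where it started, to within a few mm.

**What went wrong or disagreed:**
- **First lid push:** The fingertip caught over the lid's edge, giving about 29 N. I backed off, raised the tool and pushed on the handle instead.
- **Top camera:** Its last lid angle (0.048 rad) disagreed with the scene camera. Its view was partly blocked by the arm, so I went by the scene camera and the hard stop.
- **Breakfast things:** I kept the arm clear of them, but did not check them separately at the end because the picture allowance was used up.

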